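# Lock the sample carriers in the hand press

### The arm

A 6-joint arm with a two-finger parallel gripper is mounted at the origin on a cart in front of the work surface, level with it; the furniture and walls round the work are solid. World frame = base frame: x ahead of the robot, y to its left, z up, the work surface at z = 0. Lengths are in m, angles in rad, forces in N, time in s.
With the tool pointing down it reaches from about 0.425 to 0.95 m from the base axis. Payload 3.5 kg.
Tool frame: the origin (TCP) lies at the very end of the fingers, on their centre line; the grasp point (between the pads) lies 19 mm behind it (ctrl.grip_point_offset is the distance from the TCP to the grasp point, in m); z points along the fingers, y is the line along which they close (so a half turn about z gives the same grasp; the last joint's range is limited). The gripper opens to 85 mm and grips with 20 to 120 N. Pads are 22 mm wide; open, the fingers measure 114 mm over their backs; the gripper's body (76 mm by 85 mm) begins 54 mm behind the grasp point. The pads swing forward as they close: fully open they stand 13 mm farther back than shut.
Start: joints at [0.997, 0.286, 1.577, -0, 1.279, -0.15], TCP at [0.278, 0.615, 0.231] pointing down, gripper open.
Joint ranges: [-2.77, 2.77], [-0.9, 2.22], [0.21, 2.48], [-1.53, 4.67], [0.24, 2.81], [-2.84, 2.84]. Speed limits (rad/s): [2.79, 2.79, 3.14, 3.14, 3.14, 3.14].

### API

Orientations are given as a unit quaternion [x, y, z, w].
In Python, from plant import telemetry, vision, ctrl gives the robot as it stands.
- The arm moves only by the tool arm_command, never from a script. Its argument "series" is one flat list of numbers, 7 for each row, row after row: the shift along the tool's x, y, z in cm, then the turn, a rotation vector about the tool's x, y, z in degrees, then the closure, from 0 (fully open) to 1 (shut). A call has 1 to 10 rows; each row is the pose to reach, as a shift and turn from the pose commanded when the call began, along the tool's axes at that moment; what a row does not reach only later rows make up. A row lasts 1/12 s, in which the tool goes at most 41.7 mm and 7.16 degrees, less where a joint would pass 70% of its speed; a pose out of reach is approached as far as the arm can. A call with a gripper value outside its range is refused whole. The fingers move at their own pace and stop on an object; "force" is the grip in N (left out, the last holds). Time passes only in rows, so rows that repeat a pose let the fingers close. It gives the time, the measured TCP pose, the force, the opening and the grip force at its end, in the units of the state.
- telemetry.get_state(): the state, without advancing time (a new reading comes with each control period).
- vision.read_camera(name): name is "scene" or "top" or "wrist"; returns a dict with "color" (420x560x3 uint8, blue, green, red), "K" (3x3 intrinsics, pixels), "rvec" (rotation vector, rad) and "tvec" (3), from world to camera coordinates, as OpenCV has them; the wrist camera has in their place "T_tool_cam" (4x4, takes a point from camera to tool coordinates, whose origin is the TCP and whose axes are the flange's). Camera axes: x right, y down, z forward; pixel columns grow to the right and rows downward; lengths in m; the calibration is good to about 2 mm. A picture is of the moment at which its call begins: read the wrist's pose just before it. There is no depth.
- ctrl.sign_off(): hands the job in; it is judged then, once.
The state is a dict: "time": time; "qpos": joint angles; "dq": joint speeds; "joint_efforts": joint torques, N m; "eef_pos": TCP position; "tcp_rot": TCP orientation; "contact_force": force on the tool from outside, world axes, zero at the start; "wrist_torque": the same for the moment, N m; "opening": opening from 0.0 (shut) to 1.0 (fully open); "finger_force": force on a finger pad.
Only numpy, scipy, OpenCV 4.12 (cv2) and the standard library are available. Lean on these libraries where they do the work, as an engineer would, in place of code of your own. Each camera call takes 0.05 s, during which the arm holds its last target. There are 200 camera calls.

### The job

Lock every sample carrier from the black mat: slide it flat, nose first, through the hand press's channel under the bridge until its brass stud sits right below the ram, and push the press's knob down so that the ram drives the stud fully home (the studs sit at different distances along the carriers; drive them only with the press). Draw each locked carrier back out and lay it flat in the white tray, side by side with the others, rib up and clear of one another's tops; let the ram spring back up and leave the bottle, the petri dish and the carton where they stand.

Things in the scene. Friction and masses are not known exactly. Their poses are not given: they have to be found in the camera images.
- press_spot (a point): Point on the press bed's top face straight below the ram's round tip (7 mm wide, at rest 21 mm above the bed). The hand press is a grey C-frame fixed on the worktop; place and yaw vary. Axes: z up, +x the way a carrier is slid in (away from the robot), y across. There is no end stop at the right spot: the carrier must be stopped with its stud at this point (the tip enters the stud hole up to 4 mm off).
- press_mouth (a point): Middle of the channel's mouth, on the bed, 50 mm in front of press_spot (its x -50 mm), same axes. Seen from press_spot: rails 40 mm apart from x -50 to +46 mm, covered by fixed bridge plates at x -50 to -12 and +12 to +46 mm; undersides 16 mm, tops 22 mm above the bed, so a carrier can only enter from the front. Lead-in walls 12 mm high flare from 42 mm apart at x -50 to 70 mm apart at x -99.
- press: The press's frame; origin on the worktop straight below press_spot, same axes. Bed: flat, top 10 mm above the worktop, 110 mm wide, from x -152 (towards the robot) to +102 mm. Column 60 mm wide, x +56 to +98 mm. Head 52 mm wide, x -22 to +98 mm, 68 to 108 mm above the worktop.
- knob_top (a point): Top centre of the press's black mushroom knob (42 mm wide), on the ram; at rest 143 mm above the worktop, straight above press_spot. Pushed straight down from above it lowers the ram; it springs back up when let go.
- ram (a joint): Downward travel of the ram in m: 0 at rest (up), 0.0154 at its lower stop. The return spring needs 3 N at first and 6 N at the bottom, plus 6 N to drive a stud. The tip meets a stud's top at 0.010 and has the stud fully home at 0.015; off the hole it is stopped by the bar's top at about 0.009.
- tray_in (a point): Centre of the inner floor (4 mm above the worktop) of the white open tray for finished carriers: inside 210 mm along its x axis, 200 mm along its y axis, walls 4 mm thick, rim 14 mm above the worktop. Fixed; place and yaw vary. Three carriers fit side by side lying along its x axis, 64 mm apart.
- carrier_1_grip (a point): Centre of carrier 1's upright grip rib. Loose, about 0.17 kg, may be absent. Flat grey bar 170 x 36 x 12 mm with a paper disc; rib 36 mm long (along the bar), 12 mm wide, 30 mm high above the bar. This point: 15 mm above the bar's top, 27 mm above its underside. +x along the bar to its nose, z up; bar from x -20 to +150 mm. Starts flat on a 2 mm mat, nose away from the robot.
- stud_1_top (a point): Top centre of carrier 1's brass stud (14 mm wide) in a 16 mm square hole on the bar's centre line, 110 mm from the rib's centre towards the nose (the carriers differ only in this); at the start 1 mm below the bar's top face, 11 mm above its underside.
- stud_1 (a joint): How far stud 1 has been driven into the carrier, in m: 0 at the start, 0.005 fully home. It resists with about 6 N and stays where it is pushed.
- carrier_2_grip (a point): Centre of carrier 2's upright grip rib. Loose, about 0.17 kg, may be absent. Flat grey bar 170 x 36 x 12 mm with a paper disc; rib 36 mm long (along the bar), 12 mm wide, 30 mm high above the bar. This point: 15 mm above the bar's top, 27 mm above its underside. +x along the bar to its nose, z up; bar from x -20 to +150 mm. Starts flat on a 2 mm mat, nose away from the robot.
- stud_2_top (a point): Top centre of carrier 2's brass stud (14 mm wide) in a 16 mm square hole on the bar's centre line, 122 mm from the rib's centre towards the nose (the carriers differ only in this); at the start 1 mm below the bar's top face, 11 mm above its underside.
- stud_2 (a joint): How far stud 2 has been driven into the carrier, in m: 0 at the start, 0.005 fully home. It resists with about 6 N and stays where it is pushed.
- carrier_3_grip (a point): Centre of carrier 3's upright grip rib. Loose, about 0.17 kg, may be absent. Flat grey bar 170 x 36 x 12 mm with a paper disc; rib 36 mm long (along the bar), 12 mm wide, 30 mm high above the bar. This point: 15 mm above the bar's top, 27 mm above its underside. +x along the bar to its nose, z up; bar from x -20 to +150 mm. Starts flat on a 2 mm mat, nose away from the robot.
- stud_3_top (a point): Top centre of carrier 3's brass stud (14 mm wide) in a 16 mm square hole on the bar's centre line, 134 mm from the rib's centre towards the nose (the carriers differ only in this); at the start 1 mm below the bar's top face, 11 mm above its underside.
- stud_3 (a joint): How far stud 3 has been driven into the carrier, in m: 0 at the start, 0.005 fully home. It resists with about 6 N and stays where it is pushed.
- bottle_small: Small lab bottle, 56 mm wide, 115 mm tall, standing on the worktop left of the press; origin at the centre of its underside. To be left alone.
- petri_dish: Petri dish, 60 mm wide, 15 mm high, on the worktop behind the mat; origin at the centre of its underside. To be left alone.
- clips_box: Small carton 45 x 62 x 67 mm high standing behind the mat; origin at the centre of its underside. To be left alone.

How it is judged:
By the outcome, as a careful person would: the job done as asked, in the order asked, and still so for the second after the job is handed in, with the robot touching nothing.
Of carrier_1, carrier_2, carrier_3 only 2 to 3 are there at a start; the rules pass over those that are not, and their reading is None.
At some moment in a run one of carrier_1, carrier_2, carrier_3 may be knocked a few centimetres aside while the robot is not near it.
Once in a run the grip may slacken for a moment while it holds something.
It also fails if it takes over 210 s, if anything falls off the work surface, if the arm or the gripper's body presses on something with over 40 N, if the wrist force passes 120 N, or if a joint passes its speed limit or range.

## Working session

There is one attempt and no reset: what is moved stays moved. The work goes in short steps, Python scripts to look and compute and a tool call to move; the robot and the scene stay as the last step left them, time stands still between calls to the robot, and variables do not carry over. Pictures are saved under pics/ and viewed, at most 14 in all, crops included, and the job is handed in when it is done.

Besides the shell and the picture viewer there is one more tool, called after ">>>" as name(argument=value, ...) on one line, values as JSON. arm_command: Moves the arm, as the interface text tells. Its arguments: {"type":"object","properties":{"series":{"type":"array","items":{"type":"number"}},"force":{"type":"number"}},"required":["series"]}

```bash
ls; mkdir -p pics
python3 - <<'E'
from plant import telemetry, vision, ctrl
import cv2,numpy as np
s=telemetry.get_state();print(s)
for n in("top","scene"):
    c=vision.read_camera(n);cv2.imwrite(f"pics/{n}0.png",c["color"]);print(n,c["K"],c["rvec"],c["tvec"])
    np.savez(f"{n}0.npz",**c)
c=vision.read_camera("wrist");print(c["K"],c["T_tool_cam"])
E
```

```text
pics
{'time': 0.0, 'qpos': array([ 9.96954027e-01,  2.87191451e-01,  1.57816907e+00,  2.06642679e-05,
        1.27860538e+00, -1.50001583e-01]), 'dq': array([-0.00019614, -0.00061244, -0.00048897,  0.0002199 ,  0.00140127,
       -0.00187085]), 'joint_efforts': array([-4.68334365e-04, -4.05963707e+01, -2.92638195e+01, -1.25567335e-04,
        5.62864836e-03,  1.26621717e-05]), 'eef_pos': array([0.27721363, 0.61473137, 0.22993428]), 'tcp_rot': array([ 2.10340457e-01,  9.77627477e-01, -1.10624942e-03, -4.29400361e-04]), 'contact_force': array([ 0.32192672, -0.49570483, -1.05464378]), 'wrist_torque': array([-0.00295431,  0.01365466,  0.00076247]), 'finger_force': 0.0, 'opening': 0.9960002132538496}
top [[414.83510405   0.         278.47777672]
 [  0.         414.83510405 212.81697241]
 [  0.           0.           1.        ]] [ 2.14500225 -2.1743599   0.15397621] [0.06815897 0.62348071 1.12939668]
scene [[417.51023315   0.         281.29314712]
 [  0.         417.51023315 204.04673983]
 [  0.           0.           1.        ]] [ 2.35706394 -0.75832417  0.26159138] [-0.47973244  0.37354534  0.96602759]
[[351.66783603   0.         281.12245019]
 [  0.         351.66783603 207.46892966]
 [  0.           0.           1.        ]] [[ 8.50769460e-04 -9.49073940e-01 -3.15052270e-01  8.02636461e-02]
 [ 9.99999112e-01  1.13059886e-03 -7.05448690e-04  8.29491668e-05]
 [ 1.02572070e-03 -3.15051390e-01  9.49074059e-01 -1.41974547e-01]
 [ 0.00000000e+00  0.00000000e+00  0.00000000e+00  1.00000000e+00]]
```

View pics/top0.png

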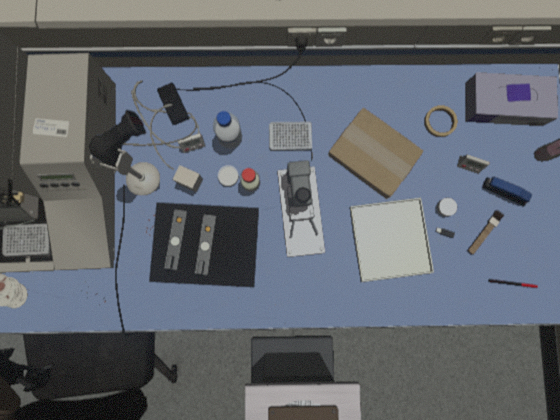

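View pics/scene0.png

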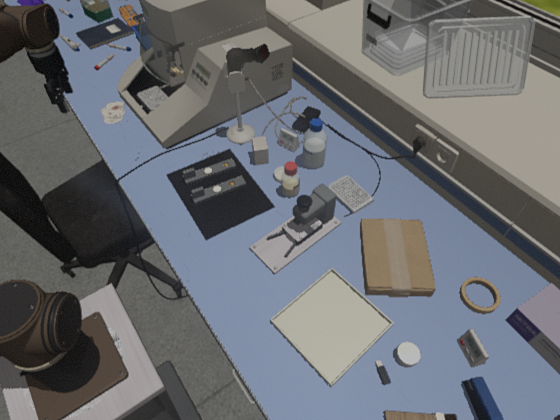

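Two carriers lie on the mat (top view, bars about (176,240) and (206,245)), the press is at (300,210), and the tray at (392,240). The bottle has the red cap at (250,178), the dish is at (228,175), and the carton at (188,178).

```bash
cat > h.py <<'E'
from plant import telemetry, vision, ctrl
import cv2,numpy as np
from scipy.spatial.transform import Rotation as R
def cam(n):
    s=telemetry.get_state(); c=vision.read_camera(n)
    if n=="wrist":
        T=np.eye(4);T[:3,:3]=R.from_quat(s["tcp_rot"]).as_matrix();T[:3,3]=s["eef_pos"]
        c["W"]=T@c["T_tool_cam"]
    else: c["W"]=inv(c)
    return c
def inv(c):
    T=np.eye(4);T[:3,:3]=cv2.Rodrigues(c["rvec"])[0];T[:3,3]=c["tvec"];return np.linalg.inv(T)
def cast(c,uv,z):
    uv=np.atleast_2d(uv).astype(float);d=np.c_[uv,np.ones(len(uv))]@np.linalg.inv(c["K"]).T@c["W"][:3,:3].T
    o=c["W"][:3,3];return (o+d*((z-o[2])/d[:,2])[:,None])[:,:2]
def proj(c,P):
    P=np.atleast_2d(P);p=(P-c["W"][:3,3])@c["W"][:3,:3]@c["K"].T;return p[:,:2]/p[:,2:]
def rect(xy):  # centre, size, yaw of the long axis (deg), metres
    (a,b),(w,h),t=cv2.minAreaRect((np.array(xy)*1e4).astype(np.float32));
    if w<h:w,h,t=h,w,t+90
    return np.r_[a,b,w,h]/1e4,(t+90)%180-90
def tool(): 
    s=telemetry.get_state();Rm=R.from_quat(s["tcp_rot"]);return np.array(s["eef_pos"]),Rm
def goto(p,yaw,pitch=0):
    "cm shift / deg turn in the tool frame to TCP p with tool pointing down and tool y closing axis at yaw+90 deg"
    q,Rm=tool()
    best=None
    for k in(0,180):
        G=R.from_euler("z",yaw+k,degrees=True)*R.from_euler("x",180,degrees=True)
        r=(Rm.inv()*G).as_rotvec(degrees=True)
        if best is None or np.linalg.norm(r)<np.linalg.norm(best):best=r
    print("shift cm",np.round(Rm.inv().apply(np.array(p)-q)*100,2),"turn",np.round(best,2))
E
python3 - <<'E'
from h import *
for n in("top","scene"):
    c=dict(np.load(f"{n}0.npz"));c["W"]=inv(c);print(n,"cam",c["W"][:3,3])
    if n=="top":
        im=c["color"];hsv=cv2.cvtColor(im,cv2.COLOR_BGR2HSV)
        print("corners mat",cast(c,[[155,204],[259,207],[255,287],[150,281]],.002).round(3).tolist())
        for name,m,z,roi in(("tray",(hsv[...,1]<60)&(hsv[...,2]>150),.014,(340,190,110,100)),("bed",(hsv[...,1]<50)&(hsv[...,2]>120),.01,(270,160,65,110)),("carr",(hsv[...,2]>70),.014,(160,205,30,70)),("carr",(hsv[...,2]>70),.014,(192,210,30,70))):
            x,y,w,h=roi;k=np.zeros(im.shape[:2],np.uint8);k[y:y+h,x:x+w]=m[y:y+h,x:x+w]
            cs,_=cv2.findContours(k,0,1);q=max(cs,key=cv2.contourArea)[:,0]
            print(name,rect(cast(c,q,z)),cv2.boundingRect(q))
        cr=im[150:300,140:340];cv2.imwrite("pics/topc.png",cv2.resize(cr,None,fx=4,fy=4,interpolation=cv2.INTER_CUBIC))
E
```

```text
top cam [0.47260849 0.07493862 1.19997339]
corners mat [[0.66, 0.418], [0.647, 0.116], [0.417, 0.129], [0.439, 0.427]]
tray (array([ 0.54656133, -0.26008843,  0.21705022,  0.19846287]), 6.154335021972656) (351, 200, 79, 82)
bed (array([ 0.63395674, -0.00498848,  0.25771802,  0.11335292]), 5.419460773468018) (277, 166, 49, 91)
carr (array([0.55662061, 0.35522659, 0.17037009, 0.03663734]), -9.11016845703125) (164, 210, 23, 60)
carr (array([0.54130371, 0.27008279, 0.16983351, 0.03626185]), -8.221565246582031) (195, 214, 21, 61)
scene cam [ 0.20892763 -0.54333705  0.98184659]
```

View pics/topc.png

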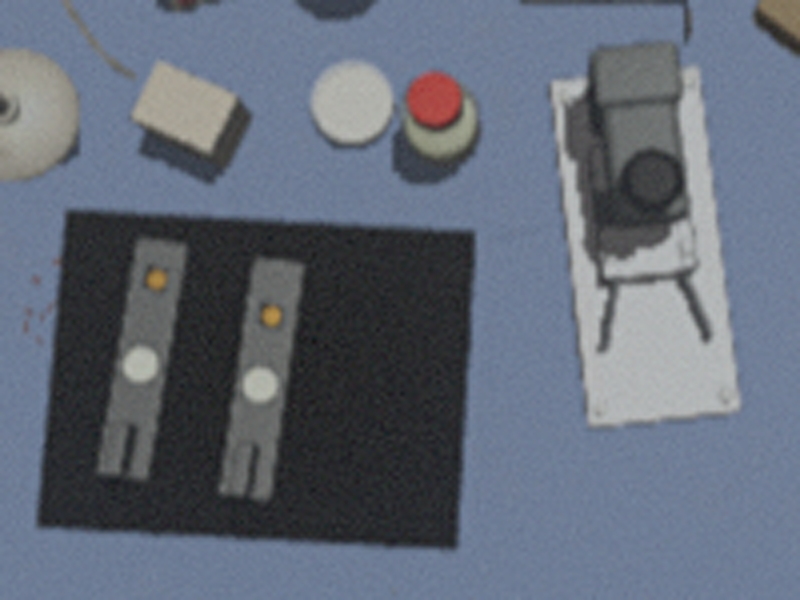

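Measured positions: carrier A (left) has its stud about 28 mm from the nose, so it is carrier 2. Carrier B (right) is at about 40 mm, so it is carrier 1. I'll move over the carriers for a wrist view.

```bash
python3 -c "
from h import *
goto([.50,.315,.30],-8.6)"
```

```text
shift cm [-32.63 -18.19  -6.96] turn [ -0.1   -0.03 -15.68]
```

>>> arm_command(series=[-32.6, -18.2, -7, 0, 0, -15.7, 0, -32.6, -18.2, -7, 0, 0, -15.7, 0, -32.6, -18.2, -7, 0, 0, -15.7, 0, -32.6, -18.2, -7, 0, 0, -15.7, 0, -32.6, -18.2, -7, 0, 0, -15.7, 0, -32.6, -18.2, -7, 0, 0, -15.7, 0, -32.6, -18.2, -7, 0, 0, -15.7, 0, -32.6, -18.2, -7, 0, 0, -15.7, 0, -32.6, -18.2, -7, 0, 0, -15.7, 0, -32.6, -18.2, -7, 0, 0, -15.7, 0])

```text
time: 0.98
eef_pos: [0.5036, 0.3107, 0.3028]
tcp_rot: [0.078, 0.997, -0.001, 0.002]
contact_force: [0.1, 0.4, -0.5]
opening: 0.999
finger_force: 0.0
```

>>> arm_command(series=[0, 0, 0, 0, 0, 0, 0, 0, 0, 0, 0, 0, 0, 0, 0, 0, 0, 0, 0, 0, 0])

```text
time: 1.23
eef_pos: [0.4988, 0.3163, 0.3005]
tcp_rot: [0.074, 0.997, -0.0, -0.001]
contact_force: [-0.1, 0.4, 0.4]
opening: 0.999
finger_force: 0.0
```

```bash
cat >> h.py <<'E'
def blob(c,m,z,roi=None,minA=300):
    k=m.astype(np.uint8);k=cv2.morphologyEx(k,cv2.MORPH_OPEN,np.ones((3,3)))
    if roi is not None:
        q=np.zeros_like(k);x,y,w,h=roi;q[y:y+h,x:x+w]=k[y:y+h,x:x+w];k=q
    return [(a[:,0],cv2.contourArea(a)) for a in sorted(cv2.findContours(k,0,1)[0],key=cv2.contourArea)[::-1] if cv2.contourArea(a)>minA]
def hsvof(c): return cv2.cvtColor(cv2.GaussianBlur(c["color"],(3,3),0),cv2.COLOR_BGR2HSV)
def brass(c,z=.013):
    h=hsvof(c);m=(h[...,0]>8)&(h[...,0]<30)&(h[...,1]>110)&(h[...,2]>90)
    return [(cast(c,a.mean(0) if 0 else [cv2.minEnclosingCircle(a)[0]],z)[0],A) for a,A in blob(c,m,z,minA=30)]
E
python3 - <<'E'
from h import *
c=cam("wrist");cv2.imwrite("pics/w1.png",c["color"]);np.savez("w1.npz",**c);print(tool()[0])
print(brass(c))
h=hsvof(c);k=(h[...,2]>55)&(h[...,1]<90)
for a,A in blob(c,k,.014,minA=2000):print(rect(cast(c,a,.014)),cv2.boundingRect(a),A)
E
```

```text
[0.49861212 0.31654167 0.30051999]
[(array([0.61353629, 0.34490029]), 42.5)]
(array([0.60944302, 0.29849307, 0.83681572, 0.57083091]), 81.52787017822266) (0, 0, 560, 410) 156935.0
(array([0.54208447, 0.26873291, 0.17237057, 0.0397693 ]), -8.007026672363281) (231, 130, 36, 131) 3820.0
(array([0.5572998 , 0.35349167, 0.17055057, 0.03963201]), -8.976692199707031) (300, 133, 36, 129) 3800.0
```

View pics/w1.png

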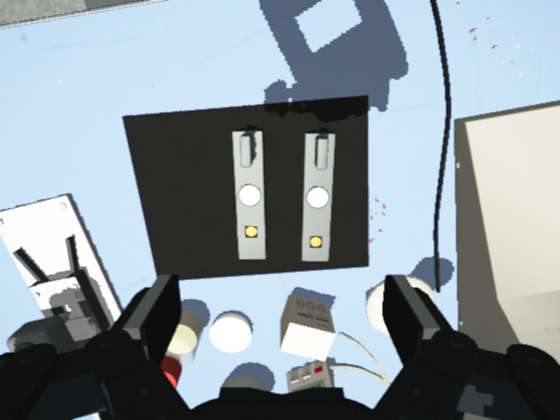

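The wrist view agrees with the top view to about 1 mm: B at (250,195), A at (317,195), studs at (251,231) and (316,241). Next I'll look at the press.

```bash
python3 -c "
from h import *
goto([.55,-.01,.30],5.5)"
```

```text
shift cm [ -9.89 -31.54   0.05] turn [-1.000e-02 -9.000e-02 -1.397e+01]
```

>>> arm_command(series=[-9.9, -31.5, 0, 0, 0, -14, 0, -9.9, -31.5, 0, 0, 0, -14, 0, -9.9, -31.5, 0, 0, 0, -14, 0, -9.9, -31.5, 0, 0, 0, -14, 0, -9.9, -31.5, 0, 0, 0, -14, 0, -9.9, -31.5, 0, 0, 0, -14, 0, -9.9, -31.5, 0, 0, 0, -14, 0, -9.9, -31.5, 0, 0, 0, -14, 0, -9.9, -31.5, 0, 0, 0, -14, 0, -9.9, -31.5, 0, 0, 0, -14, 0])

```text
time: 2.12
eef_pos: [0.5507, -0.0116, 0.3008]
tcp_rot: [-0.046, 0.999, 0.0, -0.0]
contact_force: [-0.0, -0.2, 0.3]
opening: 0.998
finger_force: 0.0
```

>>> arm_command(series=[0, 0, 0, 0, 0, 0, 0, 0, 0, 0, 0, 0, 0, 0, 0, 0, 0, 0, 0, 0, 0])

```text
time: 2.37
eef_pos: [0.5506, -0.0089, 0.3013]
tcp_rot: [-0.049, 0.999, 0.0, -0.0]
contact_force: [0.8, -0.6, 0.3]
opening: 1.007
finger_force: 0.0
```

Run:
```python
from h import *
c=cam("wrist");cv2.imwrite("pics/w2.png",c["color"]);np.savez("w2.npz",**c);print(tool()[0])
h=hsvof(c);k=(h[...,2]>160)&(h[...,1]<40)
for a,A in blob(c,k,.01,minA=1500):print(rect(cast(c,a,.01)),cv2.boundingRect(a),A)
t=cam("top");cv2.imwrite("pics/t2.png",t["color"])
```

```text
[ 0.55057811 -0.00908509  0.30129749]
(array([ 0.5504563 , -0.26812793,  0.22063489,  0.21059099]), 6.385408878326416) (0, 38, 166, 186) 27281.0
(array([ 0.63456802, -0.00683235,  0.25278313,  0.11001206]), 5.482704162597656) (232, 124, 91, 182) 8975.5
(array([0.86298643, 0.02020066, 0.12702675, 0.08391445]), -89.84674797952175) (238, 339, 87, 49) 2797.5
```

View pics/w2.png

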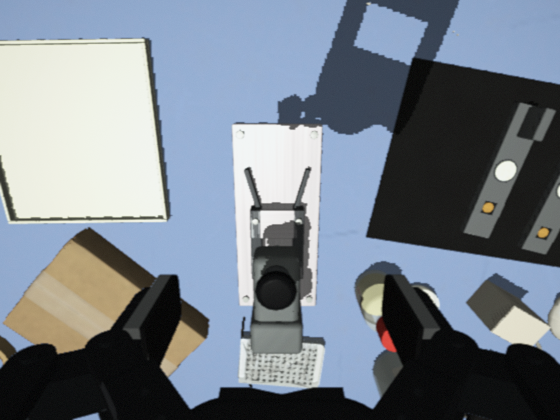

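Run:
```python
from h import *
c=dict(np.load("w2.npz"))
S=np.array([.6592,-.0036]);a=np.radians(5.45);M=np.array([[np.cos(a),np.sin(a)],[-np.sin(a),np.cos(a)]])
f=lambda uv,z:((cast(c,uv,z)-S)@M.T*1e3).round(1).tolist()
print("bed corners",f([[233,125],[322,125],[318,304],[241,305]],.01))
print("tips",f([[248,169],[309,169],[250,207],[304,207]],.022))
h=hsvof(c);k=h[...,2]<40
b=blob(c,k,.143,(250,265,50,50),300)
for q,A in b:(u,r)=cv2.minEnclosingCircle(q);print("knob",u,r,f([u],.143))
g=[c["color"][v,245:315].mean(1).astype(int).tolist() for v in (172,195,204)]
print(g)
goto([.4775,.278,.10],-8.2)
```

```text
bed corners [[-149.9, -53.5], [-150.2, 53.6], [99.5, 57.9], [101.6, -52.1]]
tips [[-98.6, -35.7], [-98.9, 38.5], [-49.9, -34.5], [-50.1, 33.6]]
knob (275.5, 286.71429443359375) 21.994657516479492 [[-8.3, -0.5]]
[[118, 107, 102, 81, 48, 64, 118, 200, 242, 243, 241, 241, 242, 243, 242, 242, 241, 241, 242, 243, 242, 242, 242, 242, 243, 242, 242, 242, 242, 242, 242, 240, 240, 241, 242, 241, 241, 242, 239, 238, 238, 239, 239, 239, 240, 239, 236, 234, 234, 235, 237, 236, 236, 236, 236, 237, 237, 235, 206, 124, 79, 97, 101, 97, 124, 187, 230, 234, 233, 233], [242, 242, 242, 242, 242, 239, 211, 139, 105, 100, 85, 56, 60, 109, 157, 206, 236, 239, 239, 240, 240, 239, 238, 239, 240, 241, 241, 239, 239, 240, 240, 238, 239, 239, 240, 239, 239, 239, 236, 234, 235, 237, 238, 237, 238, 237, 235, 233, 233, 235, 233, 197, 119, 86, 98, 96, 103, 153, 213, 234, 235, 234, 235, 235, 234, 231, 231, 232, 232, 232], [240, 241, 241, 241, 241, 240, 238, 234, 198, 122, 95, 100, 98, 81, 54, 58, 81, 92, 90, 93, 92, 91, 90, 90, 93, 95, 92, 92, 93, 94, 96, 94, 93, 95, 96, 94, 94, 94, 92, 90, 92, 95, 93, 94, 95, 93, 91, 86, 71, 56, 74, 97, 100, 93, 87, 82, 86, 88, 89, 93, 90, 114, 184, 231, 233, 231, 231, 231, 231, 231]]
shift cm [ 4.49 29.3  20.14] turn [ 1.000e-02 -0.000e+00  1.376e+01]
```

The press fits: the wall tips (248/309,169) and bridge edge (v=207) fall at x -99 and -50 mm, with spot = (0.6592,-0.0036) and yaw 5.45°. I'll go to B.

>>> arm_command(series=[4.5, 29.3, 8, 0, 0, 13.8, 0.3, 4.5, 29.3, 8, 0, 0, 13.8, 0.3, 4.5, 29.3, 8, 0, 0, 13.8, 0.3, 4.5, 29.3, 8, 0, 0, 13.8, 0.3, 4.5, 29.3, 8, 0, 0, 13.8, 0.3, 4.5, 29.3, 8, 0, 0, 13.8, 0.3, 4.5, 29.3, 8, 0, 0, 13.8, 0.3, 4.5, 29.3, 20.1, 0, 0, 13.8, 0.3, 4.5, 29.3, 20.1, 0, 0, 13.8, 0.3, 4.5, 29.3, 20.1, 0, 0, 13.8, 0.3])

```text
time: 3.3
eef_pos: [0.4779, 0.2784, 0.1025]
tcp_rot: [0.071, 0.997, 0.001, 0.001]
contact_force: [0.6, -0.2, -0.9]
opening: 0.704
finger_force: 0.0
```

>>> arm_command(series=[0, 0, 0, 0, 0, 0, 0.3, 0, 0, 0, 0, 0, 0, 0.3, 0, 0, 0, 0, 0, 0, 0.3, 0, 0, 0, 0, 0, 0, 0.3])

```text
time: 3.63
eef_pos: [0.4809, 0.2769, 0.1067]
tcp_rot: [0.073, 0.997, 0.001, 0.003]
contact_force: [0.5, 0.2, 0.7]
opening: 0.705
finger_force: 0.0
```

Run:
```python
from h import *
goto([.4775,.278,.018],-8.2)
c=cam("wrist");np.savez("w3.npz",**c);cv2.imwrite("pics/w3.png",c["color"])
h=hsvof(c);k=(h[...,2]>55)&(h[...,1]<90)
for a,A in blob(c,k,.014,minA=2000):print(rect(cast(c,a,.014)),cv2.boundingRect(a),A)
print(brass(c))
```

```text
shift cm [0.4  0.04 8.86] turn [ 0.17  0.33 -0.19]
(array([0.49882061, 0.28213291, 0.47533564, 0.30397014]), 79.90898895263672) (0, 0, 560, 403) 112755.5
(array([0.54115322, 0.26843687, 0.17118925, 0.0384317 ]), -7.788978576660156) (255, 176, 54, 200) 9746.0
(array([0.52861685, 0.35260701, 0.11714113, 0.05027683]), -10.257736206054688) (357, 180, 79, 144) 6858.0
[(array([0.58717813, 0.26280516]), 74.5)]
```

View pics/w3.png

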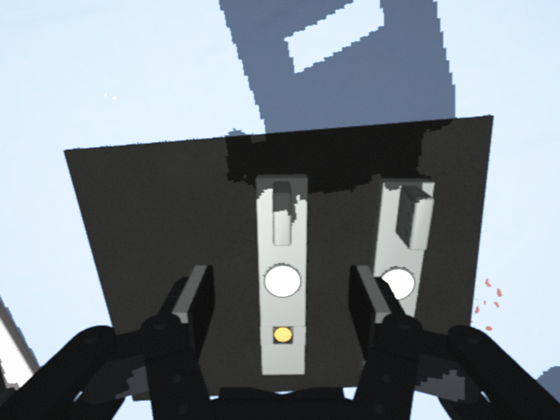

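The wrist view shows B centred between the open fingers: rib at (283,212), stud at (283,334). I'll descend and grip.

>>> arm_command(series=[0.4, 0, 3, 0.2, 0.3, -0.5, 0.3, 0.4, 0, 6, 0.2, 0.3, -0.5, 0.3, 0.4, 0, 8, 0.2, 0.3, -0.5, 0.3, 0.4, 0, 8.8, 0.2, 0.3, -0.5, 0.3, 0.4, 0, 8.8, 0.2, 0.3, -0.5, 0.3, 0.4, 0, 8.8, 0.2, 0.3, -0.5, 0.3], force=60)

```text
time: 4.18
eef_pos: [0.4759, 0.277, 0.0167]
tcp_rot: [0.069, 0.998, -0.001, -0.001]
contact_force: [0.6, 0.6, 0.2]
opening: 0.7
finger_force: 0.0
```

```bash
python3 -c "
from h import *
goto([.4772,.2775,.018],-7.9)"
```

```text
shift cm [-0.12  0.07 -0.13] turn [-0.12 -0.15 -0.01]
```

>>> arm_command(series=[-0.1, 0.1, -0.1, 0, 0, 0, 1, -0.1, 0.1, -0.1, 0, 0, 0, 1, -0.1, 0.1, -0.1, 0, 0, 0, 1, -0.1, 0.1, -0.1, 0, 0, 0, 1, -0.1, 0.1, -0.1, 0, 0, 0, 1, -0.1, 0.1, -0.1, 0, 0, 0, 1, -0.1, 0.1, -0.1, 0, 0, 0, 1, -0.1, 0.1, -0.1, 0, 0, 0, 1], force=70)

```text
time: 4.85
eef_pos: [0.4765, 0.278, 0.0172]
tcp_rot: [0.069, 0.998, -0.001, -0.002]
contact_force: [-0.9, 0.0, 6.2]
opening: 0.125
finger_force: 70.1
```

>>> arm_command(series=[0, 0, -2, 0, 0, 0, 1, 0, 0, -4, 0, 0, 0, 1, 0, 0, -6, 0, 0, 0, 1, 0, 0, -8, 0, 0, 0, 1, 0, 0, -8, 0, 0, 0, 1, 0, 0, -8, 0, 0, 0, 1])

```text
time: 5.35
eef_pos: [0.4763, 0.2779, 0.0962]
tcp_rot: [0.069, 0.998, -0.001, -0.002]
contact_force: [0.3, -0.4, -1.6]
opening: 0.125
finger_force: 69.2
```

Run:
```python
from h import *
print(tool()[0])
c=cam("wrist");np.savez("w4.npz",**c);cv2.imwrite("pics/w4.png",c["color"])
```

```text
[0.47626636 0.27791375 0.09623651]
```

View pics/w4.png

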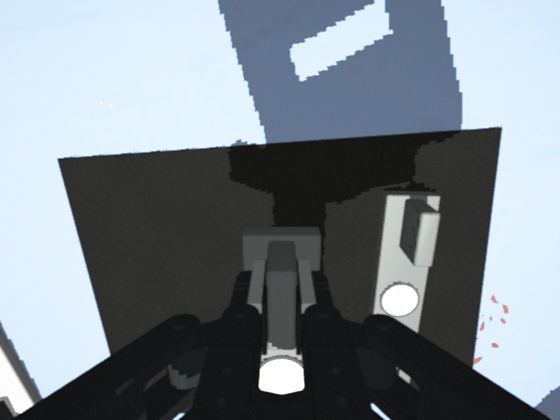

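B is held straight, with its tail at (282,232), and the other carrier is untouched. I'll stage it above the lead-in.

```bash
cat >> h.py <<'E'
S=np.array([.6592,-.0036]);PY=5.45
def pr(x,y=0):
    a=np.radians(PY);return S+np.array([np.cos(a)*x-np.sin(a)*y,np.sin(a)*x+np.cos(a)*y])
def inpr(p):
    a=np.radians(PY);d=np.array(p)[:2]-S;return np.array([np.cos(a)*d[0]+np.sin(a)*d[1],-np.sin(a)*d[0]+np.cos(a)*d[1]])
E
python3 - <<'E'
from h import *
c=dict(np.load("w4.npz"));q,Rm=tool()
p=cast(c,[[244,228],[282,228],[320,228]],q[2]-.003)
print("tail in tool cm",[np.round(Rm.inv().apply(np.r_[x,q[2]-.003]-q)*100,2).tolist() for x in p])
goto([*pr(-.215),.12],PY);print(pr(-.215))
E
```

```text
tail in tool cm [[2.1, -1.63, 0.32], [2.1, 0.07, 0.31], [2.11, 1.77, 0.31]]
shift cm [ -1.14 -30.29  -2.4 ] turn [ -0.19  -0.41 -13.33]
[ 0.44517192 -0.02402007]
```

>>> arm_command(series=[-1.1, -3, -2.4, 0, 0, 0, 1, -1.1, -7, -2.4, 0, 0, -4, 1, -1.1, -11, -2.4, 0, 0, -8, 1, -1.1, -15, -2.4, 0, 0, -11, 1, -1.1, -19, -2.4, -0.2, -0.4, -13.3, 1, -1.1, -23, -2.4, -0.2, -0.4, -13.3, 1, -1.1, -27, -2.4, -0.2, -0.4, -13.3, 1, -1.1, -30.3, -2.4, -0.2, -0.4, -13.3, 1, -1.1, -30.3, -2.4, -0.2, -0.4, -13.3, 1, -1.1, -30.3, -2.4, -0.2, -0.4, -13.3, 1])

```text
time: 6.23
eef_pos: [0.4439, -0.025, 0.1189]
tcp_rot: [-0.045, 0.999, 0.001, -0.001]
contact_force: [0.1, -0.4, -1.2]
opening: 0.121
finger_force: 69.3
```

```bash
python3 -c "
from h import *
goto([*pr(-.215),.032],PY);print(tool()[0],inpr(tool()[0]))"
```

```text
shift cm [-0.15  0.07  8.69] turn [ 0.12 -0.13 -0.27]
[ 0.44394025 -0.02498953  0.11890609] [-0.21631817 -0.00084809]
```

>>> arm_command(series=[-0.1, 0.1, 3, 0.1, -0.1, -0.3, 1, -0.1, 0.1, 6, 0.1, -0.1, -0.3, 1, -0.1, 0.1, 8, 0.1, -0.1, -0.3, 1, -0.1, 0.1, 8.7, 0.1, -0.1, -0.3, 1, -0.1, 0.1, 9, 0.1, -0.1, -0.3, 1, -0.1, 0.1, 9.2, 0.1, -0.1, -0.3, 1, -0.1, 0.1, 9.2, 0.1, -0.1, -0.3, 1])

```text
time: 6.82
eef_pos: [0.4472, -0.0223, 0.0294]
tcp_rot: [-0.05, 0.999, -0.001, 0.002]
contact_force: [-0.2, -1.0, -1.4]
opening: 0.126
finger_force: 69.3
```

Run:
```python
from h import *
goto([*pr(-.110),.0262],PY);print(tool()[0],inpr(tool()[0]))
c=cam("scene");im=c["color"];u=proj(c,[[.62,0,.03]])[0].astype(int);print(u)
t=cam("top");v=proj(t,[[.58,0,.03]])[0].astype(int)
a=cv2.resize(im[u[1]-50:u[1]+50,u[0]-65:u[0]+65],None,fx=3,fy=3,interpolation=2);b=cv2.resize(t["color"][v[1]-50:v[1]+50,v[0]-65:v[0]+65],None,fx=3,fy=3,interpolation=2)
cv2.imwrite("pics/s5.png",np.hstack([a,b]))
```

```text
shift cm [-10.28  -0.21   0.37] turn [-0.09  0.24  0.32]
[ 0.44722207 -0.02230816  0.02942725] [-0.21279653  0.00150946]
[290 230]
```

View pics/s5.png

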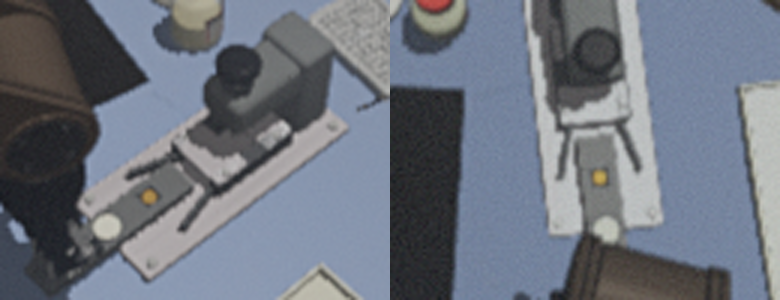

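The carrier sits between the flared walls, with its stud visible in both views. I'll measure the stud offset from the TCP.

Run:
```python
from h import *
print(inpr(tool()[0]))
for n in("top","scene"):
    c=cam(n);h=hsvof(c);m=(h[...,0]>8)&(h[...,0]<30)&(h[...,1]>110)&(h[...,2]>90)
    e=proj(c,[[*pr(-.1),.025]])[0]
    for a,A in blob(c,m,0,minA=4):
        M=cv2.moments(a);q=np.array([M["m10"],M["m01"]])/M["m00"]
        if np.linalg.norm(q-e)<20: print(n,q,e,A,inpr(cast(c,[q],.025)[0]))
```

```text
[-0.21234914  0.00109507]
```

Run:
```python
from h import *
for n in("top","scene"):
    c=cam(n);h=cv2.cvtColor(c["color"],cv2.COLOR_BGR2HSV);e=proj(c,[[*pr(-.1),.025]])[0]
    x,y=e.astype(int)-12
    w=h[y:y+24,x:x+24].astype(int);m=(w[...,1]>90)&(w[...,0]<35)&(w[...,2]>80)
    v,u=np.nonzero(m);print(n,e,m.sum(),w[...,1].max())
    if len(u):
        q=[u.mean()+x,v.mean()+y];print(q,inpr(cast(c,[q],.025)[0]))
```

```text
top [304.38081442 235.78989334] 18 138
[np.float64(303.5), np.float64(236.77777777777777)] [-0.10251612  0.00281548]
scene [275.12147896 244.95152292] 19 139
[np.float64(274.42105263157896), np.float64(245.10526315789474)] [-0.10176846  0.00088125]
```

>>> arm_command(series=[0, -0.15, 0.2, 0, 0.2, 0.2, 1, -1, -0.15, 0.3, 0, 0.2, 0.2, 1, -2, -0.15, 0.3, 0, 0.2, 0.2, 1, -3, -0.15, 0.3, 0, 0.2, 0.2, 1, -4, -0.15, 0.3, 0, 0.2, 0.2, 1, -4, -0.15, 0.3, 0, 0.2, 0.2, 1])

```text
time: 7.62
eef_pos: [0.4895, -0.0204, 0.0267]
tcp_rot: [-0.048, 0.999, -0.001, 0.001]
contact_force: [0.2, 0.4, -1.0]
opening: 0.125
finger_force: 69.2
```

```bash
python3 -c "
from h import *
goto([*pr(-.110),.0262],PY);print(tool()[0],inpr(tool()[0]))"
```

```text
shift cm [-6.05  0.05  0.07] turn [-0.13  0.15  0.09]
[ 0.48952148 -0.02039165  0.02673969] [-0.17050631 -0.00060017]
```

>>> arm_command(series=[-1, 0.1, 0, 0, 0.1, 0.1, 1, -2, 0.1, 0, 0, 0.1, 0.1, 1, -3, 0.1, 0, 0, 0.1, 0.1, 1, -4, 0.1, 0, 0, 0.1, 0.1, 1, -5, 0.1, 0, 0, 0.1, 0.1, 1, -6, 0.1, 0, 0, 0.1, 0.1, 1, -6, 0.1, 0, 0, 0.1, 0.1, 1, -6, 0.1, 0, 0, 0.1, 0.1, 1])

```text
time: 8.28
eef_pos: [0.5466, -0.0134, 0.026]
tcp_rot: [-0.047, 0.999, -0.001, -0.001]
contact_force: [0.3, -0.5, -2.1]
opening: 0.127
finger_force: 69.2
```

```bash
python3 -c "
from h import *
goto([*pr(-.110),.0262],PY);print(tool()[0],inpr(tool()[0]))"
```

```text
shift cm [-0.3  -0.1  -0.02] turn [-0.07 -0.13 -0.01]
[ 0.5466161  -0.01335661  0.02598045] [-0.11300162  0.00098039]
```

>>> arm_command(series=[-0.2, -0.1, 0.05, 0, 0, 0, 1, -0.2, -0.1, 0.1, 0, 0, 0, 1, -0.2, -0.1, 0.1, 0, 0, 0, 1, -0.2, -0.1, 0.1, 0, 0, 0, 1])

```text
time: 8.62
eef_pos: [0.5479, -0.0141, 0.0253]
tcp_rot: [-0.047, 0.999, -0.001, -0.001]
contact_force: [-2.0, 0.9, 1.9]
opening: 0.124
finger_force: 69.8
```

```bash
python3 -c "
from h import *
goto([*pr(-.110),.0252],PY);print(tool()[0],inpr(tool()[0]))
c=cam('wrist');q,Rm=tool();np.savez('w6.npz',**c);im=c['color'];g=im[200:290,282].mean(1).astype(int);print(g.tolist())"
```

```text
shift cm [-0.18 -0.01  0.01] turn [-0.06 -0.13 -0.03]
[ 0.54790628 -0.01412337  0.02527037] [-1.11790093e-01  9.45562040e-05]
[113, 112, 112, 113, 111, 112, 112, 111, 112, 112, 113, 113, 110, 113, 109, 112, 112, 113, 112, 113, 114, 114, 113, 113, 113, 113, 102, 58, 35, 37, 38, 37, 37, 38, 41, 46, 52, 55, 54, 54, 49, 38, 37, 38, 37, 36, 39, 38, 38, 37, 37, 37, 36, 38, 38, 37, 38, 38, 37, 36, 39, 38, 40, 38, 37, 39, 39, 37, 39, 39, 41, 46, 52, 53, 52, 56, 53, 54, 55, 55, 55, 55, 54, 54, 54, 55, 54, 52, 54, 53]
```

>>> arm_command(series=[-0.15, 0, 0, 0, 0, 0, 1, -0.15, 0, 0, 0, 0, 0, 1, -0.15, 0, 0, 0, 0, 0, 1, -0.15, 0, 0, 0, 0, 0, 0.55, -0.15, 0, 0, 0, 0, 0, 0.55, -0.15, 0, 0, 0, 0, 0, 0.55, -0.15, 0, 0, 0, 0, 0, 0.55, -0.15, 0, 0, 0, 0, 0, 0.55])

```text
time: 9.33
eef_pos: [0.5498, -0.0141, 0.0249]
tcp_rot: [-0.047, 0.999, -0.001, -0.001]
contact_force: [-0.1, -0.6, 0.1]
opening: 0.453
finger_force: 0.0
```

```bash
python3 -c "
from h import *
print(tool()[0],inpr(tool()[0]));goto([*pr(-.110),.175],PY);goto([*pr(0),.175],PY)"
```

```text
[ 0.54981726 -0.0140707   0.02491892] [-1.09882746e-01 -3.45146192e-05]
shift cm [  0.04  -0.02 -15.01] turn [-0.08 -0.1  -0.03]
shift cm [-1.096e+01 -1.000e-02 -1.503e+01] turn [-0.08 -0.1  -0.03]
```

>>> arm_command(series=[0, 0, -4, 0, 0, 0, 0.55, 0, 0, -8, 0, 0, 0, 0.55, 0, 0, -12, 0, 0, 0, 1, -1, 0, -15, 0, 0, 0, 1, -4, 0, -15, 0, 0, 0, 1, -8, 0, -15, 0, 0, 0, 1, -11, 0, -15, 0, 0, 0, 1, -11, 0, -15, 0, 0, 0, 1, -11, 0, -15, 0, 0, 0, 1])

```text
time: 10.08
eef_pos: [0.6601, -0.0033, 0.1738]
tcp_rot: [-0.047, 0.999, -0.001, -0.002]
contact_force: [-0.4, -0.1, -0.4]
opening: 0.002
finger_force: 0.0
```

Run:
```python
from h import *
print(tool()[0],inpr(tool()[0]));goto([*pr(0),.145],PY)
for n in("top","scene"):
    c=cam(n);u=proj(c,[[.60,0,.03]])[0].astype(int)
    o=cv2.resize(c["color"][u[1]-50:u[1]+50,u[0]-65:u[0]+65],None,fx=3,fy=3,interpolation=2)
    im=o if n=="top" else np.hstack([im,o])
cv2.imwrite("pics/s7.png",im)
```

```text
[ 0.66010533 -0.00333155  0.17379141] [0.00092673 0.00018125]
shift cm [ 0.08 -0.02  2.88] turn [-0.06 -0.19 -0.01]
```

View pics/s7.png

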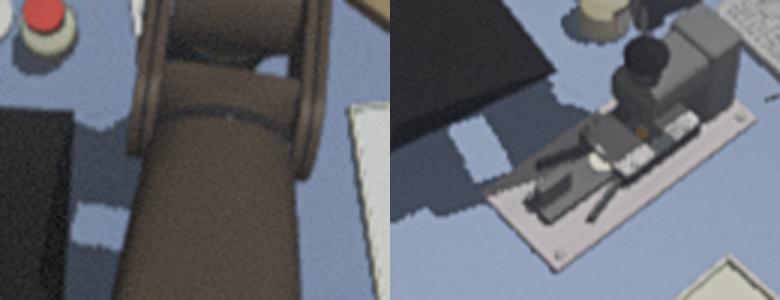

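In the scene crop the carrier is in the channel and the stud shows in the gap under the ram at (641,132). I'll press now.

>>> arm_command(series=[0.1, 0, 2, 0, 0, 0, 1, 0.1, 0, 2.8, 0, 0, 0, 1, 0.1, 0, 3.3, 0, 0, 0, 1, 0.1, 0, 3.7, 0, 0, 0, 1, 0.1, 0, 4, 0, 0, 0, 1, 0.1, 0, 4.3, 0, 0, 0, 1, 0.1, 0, 4.3, 0, 0, 0, 1, 0.1, 0, 4.3, 0, 0, 0, 1])

```text
time: 10.85
eef_pos: [0.6584, -0.0036, 0.1328]
tcp_rot: [-0.047, 0.999, -0.001, -0.001]
contact_force: [-4.0, 0.0, 4.7]
opening: -0.004
finger_force: 2.4
```

>>> arm_command(series=[0, 0, 0.2, 0, 0, 0, 1, 0, 0, 0.4, 0, 0, 0, 1, 0, 0, 0.6, 0, 0, 0, 1, 0, 0, 0.7, 0, 0, 0, 1, 0, 0, 0.7, 0, 0, 0, 1, 0, 0, 0.7, 0, 0, 0, 1])

```text
time: 11.35
eef_pos: [0.6587, -0.0036, 0.1279]
tcp_rot: [-0.047, 0.999, -0.001, -0.001]
contact_force: [-7.9, 1.2, 12.0]
opening: 0.005
finger_force: 5.7
```

>>> arm_command(series=[0, 0, 0.1, 0, 0, 0, 1, 0, 0, 0.2, 0, 0, 0, 1, 0, 0, 0.2, 0, 0, 0, 1, 0, 0, 0.2, 0, 0, 0, 1])

```text
time: 11.68
eef_pos: [0.6588, -0.0036, 0.1278]
tcp_rot: [-0.048, 0.999, -0.001, -0.001]
contact_force: [-10.8, 0.6, 16.5]
opening: 0.001
finger_force: 8.7
```

At the stop: travel no longer grows while the force rises. I'll raise and return over the rib.

>>> arm_command(series=[0, 0, -2, 0, 0, 0, 1, 0, 0, -5, 0, 0, 0, 1, 4, 0, -5, 0, 0, 0, 0.55, 8, 0, -5, 0, 0, 0, 0.55, 10.9, 0, -5, 0, 0, 0, 0.55, 10.9, 0, -2, 0, 0, 0, 0.55, 10.9, 0, 0, 0, 0, 0, 0.55, 10.9, 0, 0, 0, 0, 0, 0.55])

```text
time: 12.35
eef_pos: [0.5468, -0.0135, 0.1189]
tcp_rot: [-0.047, 0.999, 0.0, -0.004]
contact_force: [-1.4, 0.2, -0.3]
opening: 0.448
finger_force: 0.0
```

Run:
```python
from h import *
print(tool()[0],inpr(tool()[0]));goto([*pr(-.110),.027],PY)
c=cam("wrist");g=c["color"].copy()
t=cam("scene");u=proj(t,[[.60,0,.03]])[0].astype(int)
o=cv2.resize(t["color"][u[1]-60:u[1]+60,u[0]-65:u[0]+65],None,fx=2,fy=2,interpolation=2)
cv2.imwrite("pics/s8.png",np.hstack([g[100:340,100:460],o]))
```

```text
[ 0.54680625 -0.01346078  0.11887877] [-0.11282222  0.00085863]
shift cm [-0.35 -0.09  9.19] turn [ 0.03 -0.45 -0.06]
```

View pics/s8.png

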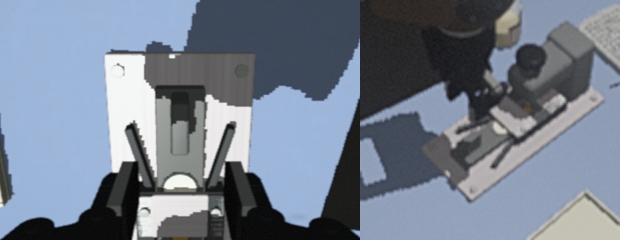

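Carrier still straight in the channel, rib at wrist-crop (180,125). I'll regrip.

>>> arm_command(series=[-0.3, -0.1, 3, 0, -0.4, 0, 0.55, -0.3, -0.1, 6, 0, -0.4, 0, 0.55, -0.3, -0.1, 8, 0, -0.4, 0, 0.55, -0.3, -0.1, 9.1, 0, -0.4, 0, 0.55, -0.3, -0.1, 9.1, 0, -0.4, 0, 0.55, -0.3, -0.1, 9.1, 0, -0.4, 0, 1, -0.3, -0.1, 9.1, 0, -0.4, 0, 1, -0.3, -0.1, 9.1, 0, -0.4, 0, 1, -0.3, -0.1, 9.1, 0, -0.4, 0, 1, -0.3, -0.1, 9.1, 0, -0.4, 0, 1])

```text
time: 13.28
eef_pos: [0.5549, -0.0151, 0.0344]
tcp_rot: [-0.047, 0.999, -0.001, 0.005]
contact_force: [-0.4, -1.1, 6.0]
opening: 0.122
finger_force: 72.9
```

>>> arm_command(series=[0, 0, -0.1, 0, 0, 0, 1, 2, 0, -0.1, 0, 0, 0, 1, 4, 0, -0.1, 0, 0, 0, 1, 6, 0, -0.1, 0, 0, 0, 1, 8, 0, -0.1, 0, 0, 0, 1, 10, 0, -0.1, 0, 0, 0, 1, 11, 0, -0.1, 0, 0, 0, 1, 11, 0, -0.1, 0, 0, 0, 1, 11, 0, -0.1, 0, 0, 0, 1])

```text
time: 14.03
eef_pos: [0.4428, -0.0256, 0.0337]
tcp_rot: [-0.047, 0.999, -0.001, 0.002]
contact_force: [-6.5, -1.3, 12.6]
opening: 0.116
finger_force: 73.7
```

Run:
```python
from h import *
print(tool()[0],inpr(tool()[0]))
# tray from top camera, brightness edges
t=cam("top");np.savez("t9.npz",**t);h=hsvof(t);print(h[240,340:445].tolist()[::3])
h1=h
for thr in(120,140):
    for a,A in blob(t,(h[...,1]<75)&(h[...,2]>thr),.014,(340,190,110,100),2000):print(thr,rect(cast(t,a,.014)),rect(cast(t,a,.004)))
```

```text
[ 0.44278652 -0.02555133  0.03366756] [-0.21752005 -0.00129778]
[[109, 64, 159], [110, 65, 158], [109, 64, 159], [109, 65, 158], [109, 65, 157], [75, 9, 117], [60, 4, 186], [48, 7, 191], [60, 5, 190], [48, 7, 192], [54, 7, 191], [54, 7, 190], [54, 7, 192], [47, 9, 191], [47, 9, 192], [45, 8, 191], [45, 8, 191], [45, 8, 192], [43, 9, 191], [43, 9, 190], [43, 9, 192], [43, 9, 190], [45, 11, 191], [41, 11, 190], [41, 11, 191], [40, 12, 191], [40, 12, 191], [40, 12, 191], [42, 14, 183], [50, 6, 139], [109, 66, 159], [109, 67, 159], [109, 63, 158], [109, 59, 156], [110, 65, 157]]
120 (array([ 0.5486998 , -0.27570801,  0.32285576,  0.28452466]), 89.14576721191406) (array([ 0.54934146, -0.2786647 ,  0.325578  ,  0.28692375]), 89.14576721191406)
140 (array([ 0.54869941, -0.27573433,  0.32280305,  0.28452466]), 89.14576721191406) (array([ 0.54934111, -0.27869126,  0.32552488,  0.28692373]), 89.14576721191406)
```

Run:
```python
from h import *
s=telemetry.get_state();print(s["contact_force"],s["wrist_torque"],s["opening"],s["eef_pos"])
c=cam("wrist");t=cam("scene");u=proj(t,[[.56,0,.03]])[0].astype(int)
o=cv2.resize(t["color"][u[1]-60:u[1]+60,u[0]-70:u[0]+70],None,fx=2.5,fy=2.5,interpolation=2)
cv2.imwrite("pics/s10.png",np.hstack([c["color"][40:340,80:480],o]))
```

```text
[-7.89886657 -1.35452569 12.13076499] [-0.21202812  0.55028584 -0.09981502] 0.12013498955082413 [ 0.44278923 -0.02555932  0.03365656]
```

View pics/s10.png

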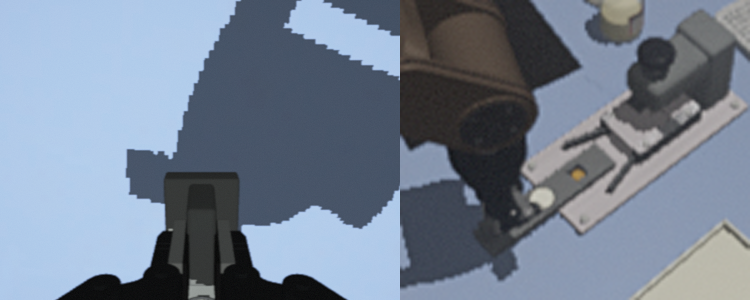

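>>> arm_command(series=[0, 0, -0.5, 0, 0, 0, 1, 0, 0, -1, 0, 0, 0, 1, 0, 0, -1.5, 0, 0, 0, 1, 0, 0, -2, 0, 0, 0, 1, 0, 0, -2, 0, 0, 0, 1, 0, 0, -2, 0, 0, 0, 1])

```text
time: 14.68
eef_pos: [0.4431, -0.0251, 0.0526]
tcp_rot: [-0.047, 0.999, -0.001, 0.002]
contact_force: [-0.2, 0.4, -1.7]
opening: 0.117
finger_force: 71.9
```

Run:
```python
from h import *
s=telemetry.get_state();print(s["contact_force"],s["wrist_torque"],s["opening"],s["eef_pos"],inpr(s["eef_pos"]))
c=cam("wrist");print(c["color"][160:290,282].mean(1).astype(int).tolist())
q,Rm=tool()
for n in("top","scene"):
    c=cam(n);h=cv2.cvtColor(c["color"],cv2.COLOR_BGR2HSV);e=proj(c,[[*pr(inpr(q)[0]+.108),.035]])[0]
    x,y=e.astype(int)-12
    w=h[y:y+24,x:x+24].astype(int);m=(w[...,1]>90)&(w[...,0]<35)&(w[...,2]>70)
    v,u=np.nonzero(m)
    if len(u): print(n,m.sum(),[u.mean()+x,v.mean()+y],[inpr(cast(c,[[u.mean()+x,v.mean()+y]],z)[0]).round(4).tolist() for z in(.03,.04)])
```

```text
[-0.21022594  0.43206562 -1.72362295] [-0.0175585   0.08526211 -0.00429336] 0.1167201168328813 [ 0.44314404 -0.02508006  0.0525611 ] [-0.21711939 -0.0008626 ]
[83, 84, 84, 84, 84, 83, 84, 84, 83, 82, 85, 85, 84, 84, 84, 84, 83, 84, 85, 84, 84, 85, 85, 86, 83, 83, 84, 85, 84, 84, 83, 84, 83, 83, 82, 83, 84, 84, 84, 85, 85, 83, 85, 83, 85, 85, 85, 86, 84, 84, 78, 46, 36, 36, 38, 38, 39, 39, 44, 52, 53, 53, 51, 44, 39, 34, 38, 38, 36, 35, 37, 35, 38, 36, 38, 39, 36, 37, 37, 37, 36, 36, 38, 34, 38, 38, 38, 38, 38, 42, 45, 51, 53, 53, 54, 53, 53, 52, 53, 52, 52, 52, 53, 52, 54, 51, 51, 51, 53, 52, 54, 54, 53, 52, 52, 52, 51, 52, 51, 52, 54, 54, 53, 50, 55, 53, 52, 54, 52, 54]
top 20 [np.float64(305.05), np.float64(239.9)] [[-0.1121, -0.0001], [-0.1126, 0.0007]]
scene 15 [np.float64(272.2), np.float64(245.8)] [[-0.1099, 0.0006], [-0.1139, -0.0046]]
```

```bash
cat >> h.py <<'E'
TC=np.array([.549,-.2665]);TY=6.3
def tr(x,y):
    a=np.radians(TY);return TC+np.array([np.cos(a)*x-np.sin(a)*y,np.sin(a)*x+np.cos(a)*y])
E
python3 -c "
from h import *
goto([*tr(-.060,-.040),.09],TY)"
```

```text
shift cm [ -2.37 -29.14  -3.75] turn [-0.06  0.23 -0.88]
```

>>> arm_command(series=[0, -1, -3.7, 0, 0, 0, 1, -0.5, -5, -3.7, 0, 0, 0, 1, -1, -9, -3.7, 0, 0, 0, 1, -1.5, -13, -3.7, 0, 0, 0, 1, -2, -17, -3.7, 0, 0.2, -0.9, 1, -2.4, -21, -3.7, 0, 0.2, -0.9, 1, -2.4, -25, -3.7, 0, 0.2, -0.9, 1, -2.4, -29.1, -3.7, 0, 0.2, -0.9, 1, -2.4, -29.1, -3.7, 0, 0.2, -0.9, 1, -2.4, -29.1, -3.7, 0, 0.2, -0.9, 1])

```text
time: 15.67
eef_pos: [0.4941, -0.3147, 0.0895]
tcp_rot: [-0.053, 0.999, -0.0, 0.001]
contact_force: [-0.4, 0.1, -2.0]
opening: 0.121
finger_force: 71.9
```

>>> arm_command(series=[0, 0, 0, 0, 0, 0, 1, 0, 0, 0, 0, 0, 0, 1])

```text
time: 15.83
eef_pos: [0.4938, -0.311, 0.0891]
tcp_rot: [-0.056, 0.998, 0.0, 0.0]
contact_force: [-0.1, 0.4, -1.4]
opening: 0.119
finger_force: 71.9
```

Run:
```python
from h import *
goto([*tr(-.060,-.040),.03],TY);print(telemetry.get_state()["opening"])
c=cam("scene");u=proj(c,[[.55,-.2665,.01]])[0].astype(int)
o=cv2.resize(c["color"][u[1]-90:u[1]+75,u[0]-90:u[0]+90],None,fx=2.5,fy=2.5,interpolation=2)
cv2.imwrite("pics/s11.png",o)
```

```text
shift cm [ 0.03 -0.19  5.91] turn [0.02 0.01 0.07]
0.11895848758777004
```

View pics/s11.png

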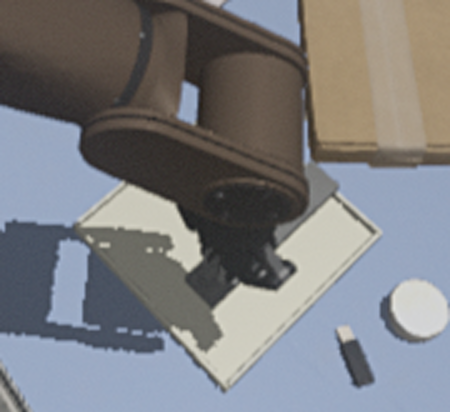

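Carrier 1 hovers over the tray, aligned with its sides. I'll lower it.

>>> arm_command(series=[0, -0.2, 2, 0, 0, 0, 1, 0, -0.2, 4, 0, 0, 0, 1, 0, -0.2, 5.4, 0, 0, 0, 1, 0, -0.2, 5.9, 0, 0, 0, 1, 0, -0.2, 6.1, 0, 0, 0, 1, 0, -0.2, 6.2, 0, 0, 0, 1, 0, -0.2, 6.2, 0, 0, 0, 1])

```text
time: 16.47
eef_pos: [0.4952, -0.3143, 0.0287]
tcp_rot: [-0.056, 0.998, -0.001, 0.001]
contact_force: [-0.8, 1.7, 0.3]
opening: 0.12
finger_force: 72.1
```

Nearly touching (the weight is off the wrist). I'll settle 1–2 mm more, release and rise.

>>> arm_command(series=[0, 0, 0.1, 0, 0, 0, 1, 0, 0, 0.15, 0, 0, 0, 1, 0, 0, 0.15, 0, 0, 0, 0.55, 0, 0, 0.15, 0, 0, 0, 0.55, 0, 0, 0.15, 0, 0, 0, 0.55, 0, 0, 0.15, 0, 0, 0, 0.55, 0, 0, -3, 0, 0, 0, 0.55, 0, 0, -7, 0, 0, 0, 0.55, 0, 0, -10, 0, 0, 0, 0.55, 0, 0, -10, 0, 0, 0, 0.55])

```text
time: 17.3
eef_pos: [0.4982, -0.3178, 0.136]
tcp_rot: [-0.055, 0.998, -0.006, 0.006]
contact_force: [0.7, -0.2, 1.1]
opening: 0.45
finger_force: 0.0
```

Run:
```python
from h import *
t=cam("top");h=hsvof(t)
for a,A in blob(t,(h[...,2]>70),.014,(155,203,100,80),300):print("mat",rect(cast(t,a,.014)),A)
c=cam("wrist");cv2.imwrite("pics/w12.png",c["color"]);np.savez("w12.npz",**c)
g=cv2.cvtColor(c["color"],cv2.COLOR_BGR2GRAY);e=proj(c,[[*tr(0,-.04),.016]])[0];print(e)
for a,A in blob(c,(g>50)&(g<150),.016,(150,60,300,260),1500):print("tray",rect(cast(c,a,.016)),A)
goto([.4935,.3625,.12],-9)
goto([.40,.10,.2],-2)
```

```text
mat (array([0.55680845, 0.35497102, 0.17070504, 0.03931657]), -8.872154235839844) 716.0
[287.87719948 266.2083929 ]
tray (array([ 0.44508774, -0.28936536,  0.17891013,  0.10176718]), -83.68293571472168) 19417.5
tray (array([ 0.54319395, -0.30866934,  0.12359354,  0.03707885]), 6.834946155548096) 5278.0
shift cm [-7.26 67.4   0.71] turn [-0.22  0.27 15.31]
shift cm [ 4.89 42.3  -7.22] turn [-0.24  0.25  8.31]
```

>>> arm_command(series=[0, 3, -3, 0, 0, 0, 0.3, 0, 7, -3, 0, 0, 0, 0.3, 0, 11, -3, 0, 0, 0, 0.3, 0, 15, -3, 0, 0, 0, 0.3, 0, 19, -3, 0, 0, 2, 0.3, 0, 23, -3, 0, 0, 4, 0.3, 0, 27, -3, 0, 0, 6, 0.3, 0, 31, -3, 0, 0, 8, 0.3, 0, 35, -3, 0, 0, 8, 0.3, 0, 38, -3, 0, 0, 8, 0.3])

```text
time: 18.23
eef_pos: [0.4503, 0.0659, 0.1552]
tcp_rot: [0.014, 1.0, -0.0, -0.001]
contact_force: [0.9, -0.5, -0.0]
opening: 0.697
finger_force: 0.0
```

```bash
python3 -c "
from h import *
goto([.4928,.3645,.11],-8.9)"
```

```text
shift cm [-3.4  29.97  4.5 ] turn [-0.03 -0.15  7.27]
```

>>> arm_command(series=[-0.5, 4, 0, 0, 0, 1, 0.3, -1, 8, 0, 0, 0, 2, 0.3, -1.5, 12, 0, 0, 0, 3, 0.3, -2, 16, 0, 0, 0, 4, 0.3, -2.5, 20, 1, 0, 0, 5, 0.3, -3, 24, 2, 0, 0, 6, 0.3, -3.4, 28, 3, 0, 0, 7.3, 0.3, -3.4, 30, 4.5, 0, 0, 7.3, 0.3, -3.4, 30, 4.5, 0, 0, 7.3, 0.3, -3.4, 30, 4.5, 0, 0, 7.3, 0.3])

```text
time: 19.07
eef_pos: [0.4932, 0.362, 0.1082]
tcp_rot: [0.077, 0.997, -0.002, -0.002]
contact_force: [-0.2, 0.6, -0.8]
opening: 0.696
finger_force: 0.0
```

>>> arm_command(series=[0, 0, 0, 0, 0, 0, 0.3, 0, 0, 0, 0, 0, 0, 0.3, 0, 0, 0, 0, 0, 0, 0.3])

```text
time: 19.32
eef_pos: [0.496, 0.3611, 0.1127]
tcp_rot: [0.079, 0.997, -0.0, 0.001]
contact_force: [-0.1, 0.1, -0.3]
opening: 0.703
finger_force: 0.0
```

Run:
```python
from h import *
c=cam("wrist");np.savez("w13.npz",**c);cv2.imwrite("pics/w13.png",c["color"]);print(tool()[0])
h=hsvof(c);k=(h[...,2]>55)&(h[...,1]<90)
for a,A in blob(c,k,.014,(150,100,300,300),2000):
    (x,y,l,w),t=rect(cast(c,a,.014));print(x,y,l,w,t);r=np.array([x-.065*np.cos(np.radians(t)),y-.065*np.sin(np.radians(t))]);print("rib",r)
goto([.4928,.3645,.0185],-8.9)
```

```text
[0.49604994 0.36115959 0.11289138]
0.51733330078125 0.382241064453125 0.2255032470703125 0.18429945068359374 80.982421875
rib [0.50714536 0.31804444]
0.55699599609375 0.353874267578125 0.1711679443359375 0.03900234375 -8.998275756835938
rib [0.49279595 0.36404058]
0.656999560546875 0.3363492919921875 0.13501201171875 0.0297357666015625 81.078369140625
rib [0.64691914 0.2721357 ]
shift cm [0.4  0.28 9.44] turn [-0.02  0.15 -0.17]
```

>>> arm_command(series=[0.4, 0.3, 3, 0, 0.1, 0, 0.3, 0.4, 0.3, 6, 0, 0.1, 0, 0.3, 0.4, 0.3, 8, 0, 0.1, 0, 0.3, 0.4, 0.3, 9, 0, 0.1, 0, 0.3, 0.4, 0.3, 9.4, 0, 0.1, 0, 0.3, 0.4, 0.3, 9.4, 0, 0.1, 0, 0.3, 0.4, 0.3, 9.4, 0, 0.1, 0, 0.3])

```text
time: 19.95
eef_pos: [0.4933, 0.3659, 0.0197]
tcp_rot: [0.079, 0.997, 0.0, 0.001]
contact_force: [-0.5, 1.0, 0.1]
opening: 0.702
finger_force: 0.0
```

```bash
python3 -c "
from h import *
goto([.4928,.3642,.0185],-8.9)"
```

```text
shift cm [ 0.03 -0.17  0.12] turn [ 0.03  0.11 -0.11]
```

>>> arm_command(series=[0, -0.2, 0.1, 0, 0, 0, 0.3, 0, -0.2, 0.1, 0, 0, 0, 1, 0, -0.2, 0.1, 0, 0, 0, 1, 0, -0.2, 0.1, 0, 0, 0, 1, 0, -0.2, 0.1, 0, 0, 0, 1, 0, -0.2, 0.1, 0, 0, 0, 1, 0, -0.2, 0.1, 0, 0, 0, 1, 0, -0.2, 0.1, 0, 0, 0, 1], force=70)

```text
time: 20.62
eef_pos: [0.4923, 0.3639, 0.0178]
tcp_rot: [0.078, 0.997, -0.0, 0.0]
contact_force: [-1.0, 0.9, 4.0]
opening: 0.125
finger_force: 69.9
```

>>> arm_command(series=[0, 0, -2, 0, 0, 0, 1, 0, 0, -5, 0, 0, 0, 1, 0, 0, -8, 0, 0, 0, 1, 0, 0, -10, 0, 0, 0, 1, 0, 0, -10, 0, 0, 0, 1, 0, 0, -10, 0, 0, 0, 1])

```text
time: 21.12
eef_pos: [0.4919, 0.3637, 0.1173]
tcp_rot: [0.078, 0.997, -0.0, 0.0]
contact_force: [-1.1, 0.2, -1.7]
opening: 0.127
finger_force: 69.1
```

Run:
```python
from h import *
print(telemetry.get_state()["opening"])
c=cam("wrist");q,Rm=tool();print(c["color"][190:260,282].mean(1).astype(int).tolist())
goto([*pr(-.218),.12],PY)
```

```text
0.12688291509107727
[24, 21, 21, 21, 22, 22, 20, 22, 20, 21, 23, 23, 23, 20, 23, 22, 21, 19, 22, 21, 22, 21, 23, 21, 21, 20, 23, 20, 20, 22, 20, 19, 20, 22, 22, 24, 39, 53, 55, 56, 56, 56, 56, 56, 63, 73, 78, 77, 79, 76, 63, 56, 52, 55, 54, 55, 53, 54, 55, 56, 54, 56, 55, 55, 54, 55, 57, 55, 57, 54]
shift cm [ -1.25 -39.03  -0.37] turn [ -0.13  -0.16 -14.44]
```

>>> arm_command(series=[0, -4, -0.4, 0, 0, 0, 1, 0, -8, -0.4, 0, 0, -2, 1, 0, -12, -0.4, 0, 0, -5, 1, 0, -16, -0.4, 0, 0, -8, 1, -0.4, -20, -0.4, 0, 0, -11, 1, -0.8, -24, -0.4, 0, 0, -14.4, 1, -1.2, -28, -0.4, 0, 0, -14.4, 1, -1.2, -32, -0.4, 0, 0, -14.4, 1, -1.2, -36, -0.4, 0, 0, -14.4, 1, -1.2, -39, -0.4, 0, 0, -14.4, 1])

```text
time: 22.0
eef_pos: [0.44, -0.0254, 0.1185]
tcp_rot: [-0.047, 0.999, 0.0, -0.003]
contact_force: [0.7, -0.5, -1.8]
opening: 0.127
finger_force: 69.3
```

>>> arm_command(series=[0, 0, 0, 0, 0, 0, 1, 0, 0, 0, 0, 0, 0, 1, 0, 0, 0, 0, 0, 0, 1])

```text
time: 22.25
eef_pos: [0.4414, -0.0229, 0.1194]
tcp_rot: [-0.047, 0.999, 0.0, -0.002]
contact_force: [0.6, -0.2, -3.2]
opening: 0.126
finger_force: 69.4
```

```bash
python3 -c "
from h import *
print(inpr(tool()[0]));goto([*pr(-.218),.03],PY)"
```

```text
[-0.2186999  0.0014326]
shift cm [-0.11 -0.15  8.94] turn [ 0.06 -0.24 -0.07]
```

>>> arm_command(series=[0, -0.15, 3, 0, -0.2, 0, 1, 0, -0.15, 6, 0, -0.2, 0, 1, 0, -0.15, 8, 0, -0.2, 0, 1, 0, -0.15, 8.7, 0, -0.2, 0, 1, 0, -0.15, 9, 0, -0.2, 0, 1, 0, -0.15, 9.2, 0, -0.2, 0, 1, 0, -0.15, 9.2, 0, -0.2, 0, 1, 0, -0.15, 9.2, 0, -0.2, 0, 1])

```text
time: 22.92
eef_pos: [0.4442, -0.025, 0.0308]
tcp_rot: [-0.048, 0.999, -0.001, 0.003]
contact_force: [-0.7, -0.1, -1.7]
opening: 0.121
finger_force: 69.4
```

Run:
```python
from h import *
q=tool()[0];print(q,inpr(q));goto([*pr(-.122),.0268],PY)
for n in("top","scene"):
    c=cam(n);h=cv2.cvtColor(c["color"],cv2.COLOR_BGR2HSV);e=proj(c,[[*pr(inpr(q)[0]+.122),.025]])[0]
    x,y=e.astype(int)-12
    w=h[y:y+24,x:x+24].astype(int);m=(w[...,1]>90)&(w[...,0]<35)&(w[...,2]>80)
    v,u=np.nonzero(m);print(n,m.sum(),inpr(cast(c,[[u.mean()+x,v.mean()+y]],.026)[0]) if len(u) else 0)
```

```text
[ 0.4441946  -0.02503345  0.03076297] [-0.21606915 -0.00091597]
shift cm [-9.4   0.09  0.45] turn [-0.11  0.33  0.  ]
top 18 [-0.09414919  0.0001539 ]
scene 18 [-0.09349464 -0.00244249]
```

The stud offset is 122 mm, confirming carrier 2. I'll insert it.

>>> arm_command(series=[0, 0.1, 0.3, 0, 0.3, 0, 1, -1, 0.1, 0.4, 0, 0.3, 0, 1, -2, 0.1, 0.4, 0, 0.3, 0, 1, -3, 0.1, 0.4, 0, 0.3, 0, 1, -4, 0.1, 0.4, 0, 0.3, 0, 1, -4, 0.1, 0.4, 0, 0.3, 0, 1, -4, 0.1, 0.4, 0, 0.3, 0, 1])

```text
time: 23.6
eef_pos: [0.484, -0.0203, 0.0258]
tcp_rot: [-0.047, 0.999, -0.001, -0.0]
contact_force: [-0.6, -0.5, -0.1]
opening: 0.126
finger_force: 69.7
```

```bash
python3 -c "
from h import *
goto([*pr(-.122),.0264],PY);print(tool()[0],inpr(tool()[0]))"
```

```text
shift cm [-5.4  -0.   -0.06] turn [-0.07 -0.02 -0.03]
[ 0.48400381 -0.02027672  0.02580134] [-1.75988119e-01  3.82916663e-05]
```

>>> arm_command(series=[-1, 0, -0.1, 0, 0, 0, 1, -2, 0, -0.1, 0, 0, 0, 1, -3, 0, -0.1, 0, 0, 0, 1, -4, 0, -0.1, 0, 0, 0, 1, -5, 0, -0.1, 0, 0, 0, 1, -5.3, 0, -0.1, 0, 0, 0, 1, -5.3, 0, 0, 0, 0, 0, 1, -5.3, 0, 0, 0, 0, 0, 1])

```text
time: 24.27
eef_pos: [0.5364, -0.0153, 0.0258]
tcp_rot: [-0.047, 0.999, -0.001, -0.0]
contact_force: [0.2, 0.1, 0.2]
opening: 0.126
finger_force: 69.8
```

```bash
python3 -c "
from h import *
goto([*pr(-.122),.0258],PY);print(tool()[0],inpr(tool()[0]));c=cam('wrist');print(c['color'][215:250,282].mean(1).astype(int).tolist())"
```

```text
shift cm [-0.14 -0.   -0.  ] turn [-0.07 -0.01 -0.03]
[ 0.5363845  -0.01526906  0.02578654] [-1.23368603e-01  4.83497827e-05]
[112, 113, 114, 113, 111, 113, 112, 113, 113, 113, 107, 76, 45, 35, 39, 39, 39, 37, 38, 42, 51, 54, 55, 55, 53, 43, 38, 37, 37, 38, 37, 36, 37, 37, 38]
```

>>> arm_command(series=[-0.1, 0, 0, 0, 0, 0, 1, -0.1, 0, 0, 0, 0, 0, 1, -0.1, 0, 0, 0, 0, 0, 1, -0.1, 0, 0, 0, 0, 0, 0.55, -0.1, 0, 0, 0, 0, 0, 0.55, -0.1, 0, 0, 0, 0, 0, 0.55, -0.1, 0, 0, 0, 0, 0, 0.55, -0.1, 0, 0, 0, 0, 0, 0.55])

```text
time: 24.98
eef_pos: [0.5364, -0.0151, 0.0254]
tcp_rot: [-0.047, 0.999, -0.0, -0.001]
contact_force: [-0.1, -0.8, 0.3]
opening: 0.449
finger_force: 0.0
```

>>> arm_command(series=[0, 0, -4, 0, 0, 0, 0.55, 0, 0, -8, 0, 0, 0, 0.55, 0, 0, -12, 0, 0, 0, 1, -1, 0, -15, 0, 0, 0, 1, -4, 0, -15, 0, 0, 0, 1, -8, 0, -15, 0, 0, 0, 1, -12, 0, -15, 0, 0, 0, 1, -12.2, 0, -15, 0, 0, 0, 1, -12.2, 0, -15, 0, 0, 0, 1])

```text
time: 25.73
eef_pos: [0.6591, -0.0033, 0.1736]
tcp_rot: [-0.048, 0.999, -0.0, -0.002]
contact_force: [-0.4, -0.8, -0.1]
opening: -0.004
finger_force: 0.0
```

Run:
```python
from h import *
print(tool()[0],inpr(tool()[0]));goto([*pr(0),.143],PY)
for n in["scene"]:
    c=cam(n);h=cv2.cvtColor(c["color"],cv2.COLOR_BGR2HSV);e=proj(c,[[*pr(0),.021]])[0]
    x,y=e.astype(int)-12
    w=h[y:y+24,x:x+24].astype(int);m=(w[...,1]>90)&(w[...,0]<35)
    v,u=np.nonzero(m);print(n,m.sum(),inpr(cast(c,[[u.mean()+x,v.mean()+y]],.021)[0]) if len(u) else 0)
```

```text
[ 0.65913264 -0.0032519   0.17357689] [-3.39990850e-05  3.52920543e-04]
shift cm [-0.02 -0.03  3.06] turn [-0.02 -0.24  0.  ]
scene 6 [-0.00177364 -0.00233349]
```

>>> arm_command(series=[0, 0, 2, 0, -0.2, 0, 1, 0, 0, 2.8, 0, -0.2, 0, 1, 0, 0, 3.3, 0, -0.2, 0, 1, 0, 0, 3.7, 0, -0.2, 0, 1, 0, 0, 4, 0, -0.2, 0, 1, 0, 0, 4.3, 0, -0.2, 0, 1, 0, 0, 4.3, 0, -0.2, 0, 1, 0, 0, 4.3, 0, -0.2, 0, 1])

```text
time: 26.45
eef_pos: [0.658, -0.0035, 0.1333]
tcp_rot: [-0.047, 0.999, -0.0, 0.001]
contact_force: [-3.2, -0.3, 4.1]
opening: -0.008
finger_force: 2.4
```

>>> arm_command(series=[0, 0, 0.2, 0, 0, 0, 1, 0, 0, 0.4, 0, 0, 0, 1, 0, 0, 0.6, 0, 0, 0, 1, 0, 0, 0.7, 0, 0, 0, 1, 0, 0, 0.7, 0, 0, 0, 1, 0, 0, 0.7, 0, 0, 0, 1])

```text
time: 26.95
eef_pos: [0.6583, -0.0036, 0.128]
tcp_rot: [-0.047, 0.999, -0.001, 0.001]
contact_force: [-6.8, 0.4, 9.6]
opening: 0.001
finger_force: 5.3
```

>>> arm_command(series=[0, 0, 0.1, 0, 0, 0, 1, 0, 0, 0.2, 0, 0, 0, 1, 0, 0, 0.2, 0, 0, 0, 1, 0, 0, 0.2, 0, 0, 0, 1])

```text
time: 27.28
eef_pos: [0.6583, -0.0035, 0.1278]
tcp_rot: [-0.047, 0.999, -0.001, 0.001]
contact_force: [-9.8, 1.1, 17.4]
opening: 0.001
finger_force: 8.3
```

>>> arm_command(series=[0, 0, -2, 0, 0, 0, 1, 0, 0, -5, 0, 0, 0, 1, 4, 0, -5, 0, 0, 0, 0.55, 8, 0, -5, 0, 0, 0, 0.55, 12, 0, -5, 0, 0, 0, 0.55, 12.2, 0, -2, 0, 0, 0, 0.55, 12.2, 0, 2, 0, 0, 0, 0.55, 12.2, 0, 4, 0, 0, 0, 0.55, 12.2, 0, 4, 0, 0, 0, 0.55, 12.2, 0, 4, 0, 0, 0, 0.55])

```text
time: 28.12
eef_pos: [0.5363, -0.015, 0.0822]
tcp_rot: [-0.047, 0.999, -0.0, 0.0]
contact_force: [0.5, -0.2, 0.0]
opening: 0.448
finger_force: 0.0
```

>>> arm_command(series=[0, 0, 0, 0, 0, 0, 0.55, 0, 0, 0, 0, 0, 0, 0.55, 0, 0, 0, 0, 0, 0, 0.55])

```text
time: 28.37
eef_pos: [0.5385, -0.0154, 0.0852]
tcp_rot: [-0.047, 0.999, -0.001, 0.003]
contact_force: [-0.3, 0.1, 0.0]
opening: 0.454
finger_force: 0.0
```

```bash
python3 -c "
from h import *
goto([*pr(-.1225),.0265],PY);print(tool()[0],inpr(tool()[0]))"
```

```text
shift cm [0.16 0.04 5.87] turn [-0.12  0.32 -0.02]
[ 0.53853825 -0.01535663  0.08517388] [-0.1212329  -0.00024339]
```

>>> arm_command(series=[0.1, 0, 3, 0, 0.3, 0, 0.55, 0.1, 0, 5, 0, 0.3, 0, 0.55, 0.1, 0, 5.8, 0, 0.3, 0, 0.55, 0.1, 0, 5.8, 0, 0.3, 0, 0.55, 0.1, 0, 5.8, 0, 0.3, 0, 0.55])

```text
time: 28.78
eef_pos: [0.5364, -0.0153, 0.0258]
tcp_rot: [-0.047, 0.999, -0.001, -0.001]
contact_force: [0.2, 1.1, -0.7]
opening: 0.448
finger_force: 0.0
```

>>> arm_command(series=[0, 0, 0, 0, 0, 0, 1, 0, 0, 0, 0, 0, 0, 1, 0, 0, 0, 0, 0, 0, 1, 0, 0, 0, 0, 0, 0, 1, 0, 0, 0, 0, 0, 0, 1, 0, 0, 0, 0, 0, 0, 1])

```text
time: 29.28
eef_pos: [0.5373, -0.0155, 0.0269]
tcp_rot: [-0.047, 0.999, -0.001, -0.0]
contact_force: [-1.3, 0.2, 6.9]
opening: 0.124
finger_force: 70.3
```

>>> arm_command(series=[0, 0, -0.1, 0, 0, 0, 1, 2, 0, -0.1, 0, 0, 0, 1, 4, 0, -0.1, 0, 0, 0, 1, 6, 0, -0.1, 0, 0, 0, 1, 8, 0, -0.1, 0, 0, 0, 1, 9.6, 0, -0.1, 0, 0, 0, 1, 9.6, 0, -0.1, 0, 0, 0, 1, 9.6, 0, -0.1, 0, 0, 0, 1])

```text
time: 29.95
eef_pos: [0.439, -0.0243, 0.0269]
tcp_rot: [-0.047, 0.999, -0.0, -0.003]
contact_force: [-3.2, -0.1, 4.1]
opening: 0.124
finger_force: 70.2
```

>>> arm_command(series=[0, 0, -2, 0, 0, 0, 1, 0, 0, -4, 0, 0, 0, 1, 0, 0, -6, 0, 0, 0, 1, 0, 0, -6, 0, 0, 0, 1, 0, 0, -6, 0, 0, 0, 1])

```text
time: 30.37
eef_pos: [0.4409, -0.0242, 0.0867]
tcp_rot: [-0.047, 0.999, -0.001, -0.001]
contact_force: [-0.5, 0.5, -2.5]
opening: 0.127
finger_force: 69.3
```

```bash
python3 -c "
from h import *
print(tool()[0],inpr(tool()[0]));goto([*tr(-.063,.040),.09],TY);c=cam('wrist');print(c['color'][200:250,282].mean(1).astype(int).tolist())"
```

```text
[ 0.44089543 -0.0242478   0.08668398] [-2.19278786e-01  1.79463154e-04]
shift cm [ -2.11 -21.24  -0.31] turn [-0.08 -0.15 -0.88]
[76, 76, 77, 77, 76, 78, 78, 77, 78, 77, 75, 79, 78, 77, 78, 78, 77, 77, 76, 78, 77, 77, 73, 55, 37, 32, 33, 34, 32, 34, 35, 37, 45, 48, 49, 48, 46, 35, 32, 33, 32, 33, 31, 33, 33, 32, 34, 32, 34, 32]
```

>>> arm_command(series=[-0.3, -4, -0.3, 0, 0, 0, 1, -0.6, -8, -0.3, 0, 0, 0, 1, -1, -12, -0.3, 0, -0.1, -0.9, 1, -1.5, -16, -0.3, 0, -0.1, -0.9, 1, -2.1, -20, -0.3, 0, -0.1, -0.9, 1, -2.1, -21.2, -0.3, 0, -0.1, -0.9, 1, -2.1, -21.2, -0.3, 0, -0.1, -0.9, 1, -2.1, -21.2, -0.3, 0, -0.1, -0.9, 1, -2.1, -21.2, -0.3, 0, -0.1, -0.9, 1])

```text
time: 31.17
eef_pos: [0.4801, -0.2313, 0.0876]
tcp_rot: [-0.055, 0.998, 0.001, -0.003]
contact_force: [-0.0, 0.8, -2.0]
opening: 0.123
finger_force: 69.4
```

```bash
python3 -c "
from h import *
goto([*tr(-.063,.040),.022],TY);print(tool()[0]);c=cam('wrist');print(c['color'][200:250,282].mean(1).astype(int).tolist())"
```

```text
shift cm [-0.2  -0.27  6.56] turn [ 0.15 -0.3   0.05]
[ 0.48005384 -0.23131316  0.08758316]
[105, 102, 104, 104, 104, 104, 105, 104, 105, 103, 104, 104, 103, 104, 104, 105, 103, 104, 103, 104, 103, 104, 99, 70, 38, 31, 32, 32, 32, 32, 31, 37, 44, 44, 46, 46, 43, 34, 28, 31, 29, 30, 30, 31, 30, 32, 30, 31, 32, 31]
```

>>> arm_command(series=[-0.2, -0.2, 2.5, 0, -0.3, 0, 1, -0.2, -0.2, 5, 0, -0.3, 0, 1, -0.2, -0.2, 6.2, 0, -0.3, 0, 1, -0.2, -0.2, 6.5, 0, -0.3, 0, 1, -0.2, -0.2, 6.6, 0, -0.3, 0, 1, -0.2, -0.2, 6.7, 0, -0.3, 0, 1, -0.2, -0.2, 6.7, 0, -0.3, 0, 1])

```text
time: 31.8
eef_pos: [0.4844, -0.2354, 0.0238]
tcp_rot: [-0.055, 0.998, -0.001, 0.003]
contact_force: [0.2, 0.5, -1.7]
opening: 0.126
finger_force: 69.4
```

>>> arm_command(series=[0, 0, 0.15, 0, 0, 0, 1, 0, 0, 0.3, 0, 0, 0, 1, 0, 0, 0.35, 0, 0, 0, 1, 0, 0, 0.35, 0, 0, 0, 1])

```text
time: 32.13
eef_pos: [0.4845, -0.2357, 0.0209]
tcp_rot: [-0.055, 0.998, -0.001, 0.002]
contact_force: [-0.6, 1.1, 4.8]
opening: 0.126
finger_force: 70.4
```

>>> arm_command(series=[0, 0, 0, 0, 0, 0, 0.6, 0, 0, 0, 0, 0, 0, 0.6, 0, 0, 0, 0, 0, 0, 0.6, 0, 0, 0, 0, 0, 0, 0.6, 0, 0, -4, 0, 0, 0, 0.6, 0, 0, -8, 0, 0, 0, 0.6, 0, 0, -12, 0, 0, 0, 0.6, 0, 0, -16, 0, 0, 0, 0.6, 0, 0, -20, 0, 0, 0, 0.6, 0, 0, -20, 0, 0, 0, 0.6])

```text
time: 32.97
eef_pos: [0.4869, -0.2379, 0.2296]
tcp_rot: [-0.055, 0.998, -0.006, 0.009]
contact_force: [1.5, -0.4, 1.0]
opening: 0.398
finger_force: 0.0
```

>>> arm_command(series=[2, 0, 0, 0, 0, 0, 0.6, 4, 0, 0, 0, 0, 0, 0.6, 4, 0, 0, 0, 0, 0, 0.6, 4, 0, 0, 0, 0, 0, 0.6])

```text
time: 33.3
eef_pos: [0.4427, -0.2394, 0.2187]
tcp_rot: [-0.055, 0.999, -0.0, 0.002]
contact_force: [0.6, 0.8, -0.2]
opening: 0.4
finger_force: 0.0
```

Run:
```python
from h import *
print(tool()[0]);c=cam("wrist");cv2.imwrite("pics/w20.png",c["color"])
```

```text
[ 0.44274718 -0.23941681  0.21869061]
```

View pics/w20.png

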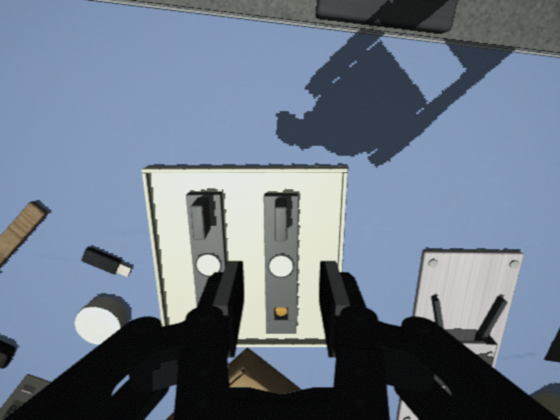

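The tray holds both carriers flat and apart, ribs up: bars at (208,265) and (282,265), noses inside the wall. Both presses reached the hard stop, so I'm handing in.

```bash
python3 -c "
from h import *
print(ctrl.sign_off())"
```

```text
the job is handed in; nothing more can be done
None
```

Both carriers present (1 and 2) had their studs pressed to the ram's lower stop and now lie flat and apart in the white tray; the job is handed in at about 33 s, with the ram's spring-back not checked by camera.

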